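# Seat a keyed hub on a gear unit's shaft and fit its retaining collar

## Robot

A 6-joint arm with a two-finger parallel gripper is mounted at the origin on a cart in front of the work surface, level with it; the furniture and walls round the work are solid. World frame = base frame: x ahead of the robot, y to its left, z up, the work surface at z = 0. Lengths are in m, angles in rad, forces in N, time in s.
With the tool pointing down it reaches from about 0.3 to 0.775 m from the base axis. Payload 14.6 kg.
Tool frame: the origin (TCP) lies at the very end of the fingers, on their centre line; the grasp point (between the pads) lies 19 mm behind it; z points along the fingers, y is the direction in which the jaws open and shut (so a half turn about z gives the same grasp; the last joint's range is limited). The gripper opens to 94 mm and grips with 3 to 60 N. Pads are 16 mm wide; open, the fingers measure 119 mm over their backs; the gripper's body (75 mm by 177 mm) begins 78 mm behind the grasp point.
Start: joints at [-1.365, 0.3, 1.521, -0, 1.321, -0.067], TCP at [0.148, -0.53, 0.205] pointing down, gripper open.
Joint ranges: [-3.03, 3.03], [-0.79, 2.21], [0.23, 2.52], [-1.04, 4.18], [0, 3.07], [-2.55, 2.55]. Speed limits (rad/s): [2.22, 2.22, 2.57, 3.14, 3.14, 3.14].

## Interface

Orientations are given as [roll, pitch, yaw] about the fixed x, y, z axes, in that order (R = Rz(yaw) Ry(pitch) Rx(roll)).
In Python, from station import ctrl, vision, ticket gives the robot as it stands.
- The arm moves only by the tool step_arm, never from a script. Its argument "steps" is a list of rows, each an object of numbers: "x", "y", "z": the shift along the tool's x, y, z in m; "ax", "ay", "az": the turn, a rotation vector about the tool's x, y, z in degrees; "claw": the finger opening in m, from 0 to 0.094. A call has 1 to 5 rows; each row shifts and turns the pose as measured when the row begins, along the tool's axes as they then stand; what a row does not reach is not made up. A row lasts 1/12 s, in which the tool goes at most 41.7 mm and 7.16 degrees, less where a joint would pass 70% of its speed; a pose out of reach is approached as far as the arm can. A call with a gripper value outside its range is refused whole. The fingers move at their own pace and stop on an object; "grip_force" is the grip in N (left out, the last holds). Time passes only in rows, so rows that do not move let the fingers close. It gives the time, the measured TCP pose, the force and the opening at its end, in the units of the state.
- ctrl.get_obs(): the state, without advancing time (a new reading comes with each control period).
- vision.camera(name): name is "side" or "top"; returns (picture, depth): 400x640x3 uint8, red, green, blue; 400x640 float32, m along the optical axis (not along the pixel's ray), 0 where there is no reading.
- vision.camera_params(name): a dict with "fov_y" (degrees; the focal length in pixels is half the picture's height over the tangent of half this angle, whatever the lens; pixels are square), "cx", "cy" (the principal point, pixels), "origin" and "attitude" of the camera in the world. Camera axes: x right, y up, looking along -z (the intrinsics and any distortion apply to the point x, -y, -z); pixel columns grow to the right and rows downward; lengths in m; the calibration is good to about 2 mm. A picture is of the moment at which its call begins. camera_params takes no time and is no camera call.
- ticket.hand_in(): hands the job in, once; it reports no verdict.
The state is a dict: "time_s": time; "qpos": joint angles; "joint_vel": joint speeds; "tau": joint torques, N m; "ee_pos": TCP position; "eef_rot": TCP orientation; "force": force on the tool from outside, world axes, zero at the start; "moment": the same for the moment, N m; "grip_width": finger opening in m.
Only numpy, scipy, OpenCV 4.12 (cv2) and the standard library are available. Lean on these libraries where they do the work, as an engineer would, in place of code of your own. Each camera call takes 0.05 s, during which the arm holds its last target.

## Task

The brass hub is only resting on the shoulder of the gear unit's upright shaft because its tabs are not over the keyways. Turn it until the tabs drop into the keyways and it sits fully home, then slip the dark retaining collar over the end of the shaft so that it lies flat on the hub. Leave the hex keys and the red cutters where they are.

Things in the scene. Friction and masses are not known exactly. Their poses are not given: they have to be found in the camera images.
- gear_unit: Grey gear unit bolted to the bench, does not move; origin under its centre, z up. Base plate 96 x 88 mm, box 70 x 70 mm, round aluminium flange 74 mm wide with top at 52 mm, steel boss 38 mm wide on it with top at 55 mm, upright steel shaft. Three yellow marks on the flange stand in line with the shaft's three keyways: at this frame's +x and at +120 and -120 degrees about z.
- shaft_seat (a point): Point on the shaft's axis on top of the boss, where the hub's underside lies when home; 55 mm above the bench; axes as gear_unit. From here up to a flat shoulder 16 mm higher the shaft is 28 mm thick, with three keyways 11 mm wide, open at the shoulder, at +x and +-120 degrees. Above the shoulder is a plain round nose 18 mm thick.
- shaft_end (a point): Centre of the upper end of the shaft's nose, 44 mm above shaft_seat; the end has a 3 mm chamfer.
- keyed_hub: Loose brass hub, a ring 50 mm outside, 22 mm high, about 0.2 kg; origin at the centre of its underside. Bore 31 mm, with three full-height inward tabs 8 mm wide (21 mm clear between them), at its +x and +-120 degrees about z, each with a red mark on top; any tab fits any keyway. With tabs over keyways (within about 0.1 rad) and let go, it drops 16 mm by its own weight.
- hub_centre (a point): Centre of the hub, half-way up on its axis; axes as keyed_hub. At the start the hub sits level round the nose, tabs on the shoulder: this point is 27 mm above shaft_seat, and the tabs are 0.4 to 1.05 rad (23 to 60 degrees) off the nearest keyways, on either side. Fully home, this point is 11 mm above shaft_seat.
- collar: Loose retaining collar: plain dark steel ring, 36 mm outside, 18 mm high, bore 22 mm right through, about 0.08 kg, lying flat on the bench; either face may be up. Origin at the centre of its underside.
- collar_centre (a point): Centre of the collar, half-way up on its axis. Fitted on the home hub, this point is 31 mm above shaft_seat and the nose stands 4 mm out of the collar.
- hex_keys_centre (a point): Middle of the blue holder with hex keys, 30 x 90 x 21 mm, lying on the bench; a bystander.
- side_cutters_centre (a point): Middle of the red-handled cutters, 59 x 164 x 15 mm, lying on the bench; a bystander.

How it is judged:
By the outcome, as a careful person would: the job done as asked, in the order asked, and still so for the second after the job is handed in, with the robot touching nothing.
It also fails if it takes over 48 s, if anything falls off the work surface, if the arm or the gripper's body presses on something with over 40 N, if the wrist force passes 120 N, or if a joint passes its speed limit or range.

## Working session

There is one attempt and no reset: what is moved stays moved. The work goes in short steps, Python scripts to look and compute and a tool call to move; the robot and the scene stay as the last step left them, time stands still between calls to the robot, and variables do not carry over. Pictures are saved under pics/ and viewed, and the job is handed in when it is done.

Besides the shell and the picture viewer there is one more tool, called after "Emit:" as a command line: name --argument value ..., lists and objects as JSON in quotes. step_arm: Moves the arm, as the interface text tells. Its arguments: {"type":"object","properties":{"steps":{"type":"array"},"grip_force":{"type":"number"}},"required":["steps"]}

```bash
ls; mkdir -p pics; python3 - <<'E'
from station import ctrl, vision, ticket
import cv2,numpy as np
for n in ("side","top"):
    p,d=vision.camera(n); cv2.imwrite(f"pics/{n}0.png",p[:,:,::-1]); np.savez(f"{n}0.npz",p=p,d=d)
    print(n,vision.camera_params(n), (d>0).mean())
print(ctrl.get_obs())
E
```

```text
pics
side {'fov_y': 42.19369524618155, 'cx': 320.0059922926727, 'cy': 204.03872734586267, 'origin': array([-0.03292495,  1.11451778,  0.66832269]), 'attitude': array([ 1.01982899,  0.00972781, -2.64127545])} 0.99494921875
top {'fov_y': 46.52633752109599, 'cx': 320.8396213460515, 'cy': 208.28582849659324, 'origin': array([0.29768203, 0.27048266, 1.17828885]), 'attitude': array([ 0.13914952,  0.00802795, -1.55613741])} 0.9960234375
{'time_s': 0.1, 'qpos': array([-1.36460343e+00,  3.00381142e-01,  1.52149914e+00,  4.74456664e-05,
        1.32072441e+00, -6.65921056e-02]), 'joint_vel': array([-0.00065686, -0.00207631, -0.00303694, -0.00137015,  0.0005238 ,
       -0.00041489]), 'tau': array([ 7.33585966e-04, -5.32646549e+01, -3.53287375e+01,  7.09185563e-02,
        2.34439335e-02, -2.92023412e-05]), 'ee_pos': array([ 0.14814353, -0.52943105,  0.20497034]), 'eef_rot': array([-3.14058591e+00, -1.13200244e-04,  2.72773176e-01]), 'force': array([-0.62350109,  0.36444652,  0.11829198]), 'moment': array([-0.02519301,  0.02175319, -0.01046308]), 'grip_width': 0.09368182282186822}
```

View pics/top0.png

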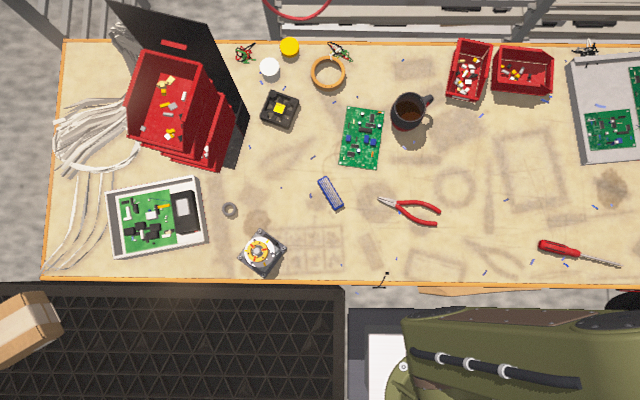

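View pics/side0.png

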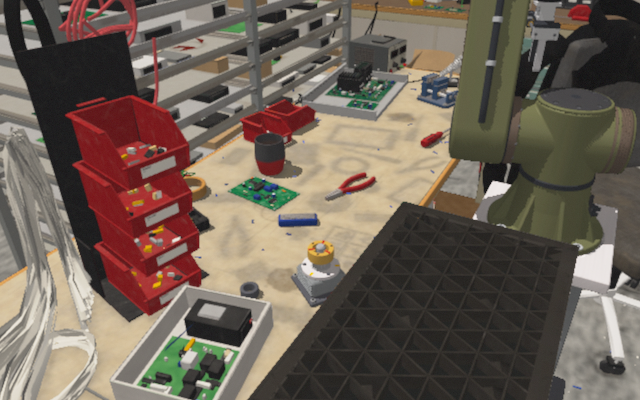

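The top view shows the gear unit with the hub near (262,252), the collar near (230,210), the hex keys near (330,193) and the cutters near (410,210). I'll zoom in on the hub and collar and measure them.

```bash
cat > h.py <<'E'
import numpy as np,cv2
from scipy.spatial.transform import Rotation as R
from station import ctrl, vision, ticket
def cam(n):
    P=vision.camera_params(n); f=200/np.tan(np.radians(P['fov_y']/2))
    return f,P['cx'],P['cy'],np.array(P['origin']),R.from_euler('xyz',P['attitude']).as_matrix()
def ray(n,uv):
    f,cx,cy,o,A=cam(n); uv=np.atleast_2d(np.array(uv,float))
    return o,np.c_[(uv[:,0]-cx)/f,-(uv[:,1]-cy)/f,-np.ones(len(uv))]@A.T
def plane(n,uv,z):
    o,d=ray(n,uv); return o+d*((z-o[2])/d[:,2])[:,None]
def pts(n,depth,uv):
    uv=np.atleast_2d(uv); o,d=ray(n,uv); return o+d*depth[uv[:,1],uv[:,0]][:,None]
def proj(n,X):
    f,cx,cy,o,A=cam(n); c=(np.atleast_2d(X)-o)@A; return np.c_[cx-f*c[:,0]/c[:,2],cy+f*c[:,1]/c[:,2]]
def crop(p,x0,y0,w,h,s,fn): cv2.imwrite(fn,cv2.resize(p[y0:y0+h,x0:x0+w,::-1],None,fx=s,fy=s,interpolation=cv2.INTER_CUBIC))
E
python3 - <<'E'
from h import *
z=np.load('top0.npz');p,d=z['p'],z['d']; crop(p,210,190,80,100*6//8,8,'pics/topz.png')
crop(p,225,225,75,55,10,'pics/topz2.png')
q=np.load('side0.npz'); crop(q['p'],230,210,120,100,6,'pics/sidez.png')
for n,D,box in (('top',d,(215,195,300,285)),('side',q['d'],(230,230,350,310))):
    u,v=np.meshgrid(np.arange(box[0],box[2]),np.arange(box[1],box[3])); uv=np.c_[u.ravel(),v.ravel()]
    X=pts(n,D,uv)
    print(n,[ (lo,int(m.sum()),np.round(np.median(X[m],0),4),np.round(X[m].min(0),3),np.round(X[m].max(0),3)) for lo in (0.012,0.05,0.085,0.095) for m in [(X[:,2]>lo)&(X[:,2]<lo+.01)]])
E
```

```text
top [(0.012, 157, array([0.4447, 0.5037, 0.0169]), array([0.289, 0.373, 0.012]), array([0.473, 0.532, 0.022])), (0.05, 339, array([0.3446, 0.421 , 0.0527]), array([0.311, 0.393, 0.05 ]), array([0.383, 0.466, 0.06 ])), (0.085, 204, array([0.3471, 0.4298, 0.0925]), array([0.324, 0.405, 0.085]), array([0.37 , 0.454, 0.095])), (0.095, 100, array([0.3469, 0.4298, 0.0964]), array([0.324, 0.407, 0.095]), array([0.37 , 0.454, 0.103]))]
side [(0.012, 330, array([0.3992, 0.4867, 0.0164]), array([0.308, 0.436, 0.012]), array([0.473, 0.536, 0.022])), (0.05, 615, array([0.35  , 0.4506, 0.052 ]), array([0.309, 0.399, 0.05 ]), array([0.446, 0.586, 0.06 ])), (0.085, 366, array([0.3413, 0.4377, 0.0914]), array([0.234, 0.407, 0.085]), array([0.371, 0.555, 0.095])), (0.095, 93, array([0.2391, 0.5375, 0.0983]), array([0.225, 0.424, 0.095]), array([0.352, 0.57 , 0.105]))]
```

View pics/topz2.png

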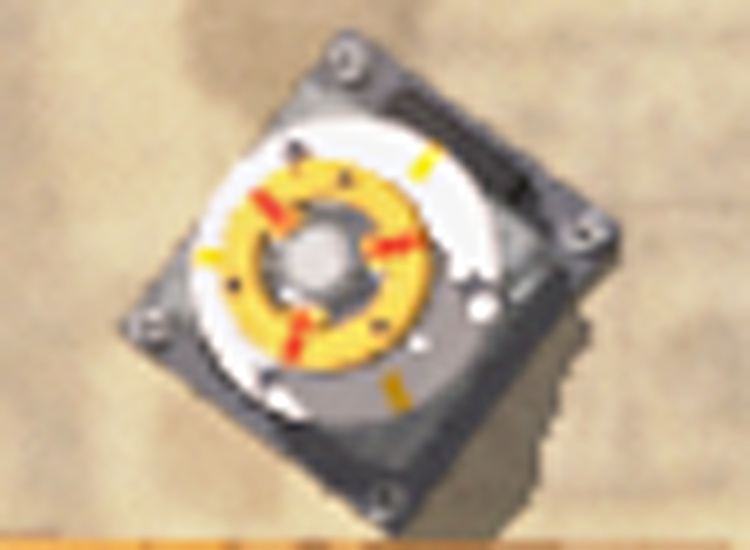

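View pics/sidez.png

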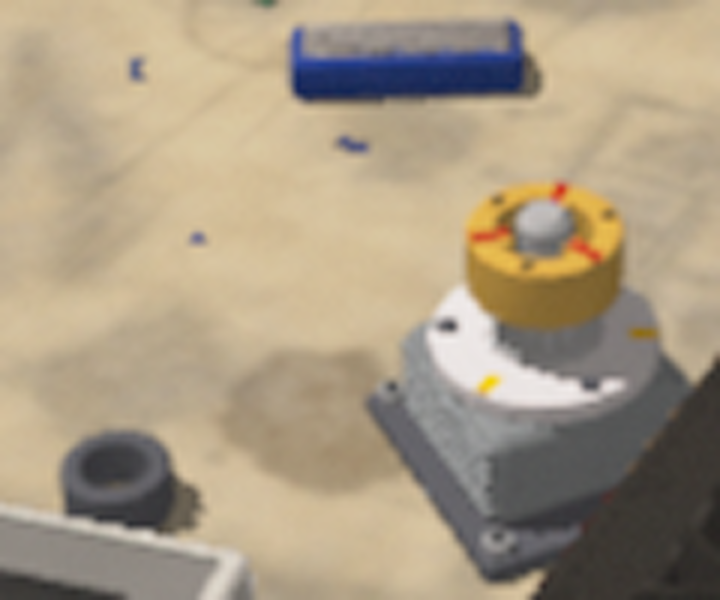

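```bash
python3 - <<'E'
from h import *
z=np.load('top0.npz');p,d=z['p'],z['d']; q=np.load('side0.npz')
def comps(n,p,mask,box,zz,amin=2):
    m=np.zeros(mask.shape,np.uint8); x0,y0,x1,y1=box; m[y0:y1,x0:x1]=mask[y0:y1,x0:x1]
    k,l,s,c=cv2.connectedComponentsWithStats(m,connectivity=8)
    for i in range(1,k):
        if s[i,4]>=amin: print(n,s[i,4],c[i].round(2),plane(n,c[i],zz)[0].round(4))
    return [plane(n,c[i],zz)[0] for i in range(1,k) if s[i,4]>=amin]
for n,im,box in (('top',p,(240,235,275,275)),('side',q['p'],(300,235,345,280))):
    r,g,b=[im[...,i].astype(int) for i in range(3)]
    print('red');a=comps(n,im,((r>170)&(g<120)&(b<110)),box,.093)
    if n=='top':
        print('brass'); hsv=cv2.cvtColor(im,cv2.COLOR_RGB2HSV)
        br=((hsv[...,1]>110)&(hsv[...,2]>120)&(r>b+60)); comps(n,im,br,box,.052,1)
# hub top circle centre from depth, both views
for n,D,box in (('top',d,(240,235,285,275)),('side',q['d'],(300,235,345,270))):
    u,v=np.meshgrid(np.arange(box[0],box[2]),np.arange(box[1],box[3])); uv=np.c_[u.ravel(),v.ravel()]
    X=pts(n,D,uv); m=(X[:,2]>.089)&(X[:,2]<.097); c,rad=cv2.minEnclosingCircle(X[m][:,:2].astype(np.float32)); print(n,'hub top',c,rad,np.median(X[m][:,2]))
    m=(X[:,2]>.096)&(X[:,2]<.105)
    m=(X[:,2]>.0485)&(X[:,2]<.0545); c,rad=cv2.minEnclosingCircle(X[m][:,:2].astype(np.float32)); print(n,'flange',c,rad)
for n,D,box in (('top',d,(218,198,243,222)),('side',q['d'],(238,278,262,296))):
    u,v=np.meshgrid(np.arange(box[0],box[2]),np.arange(box[1],box[3])); uv=np.c_[u.ravel(),v.ravel()]
    X=pts(n,D,uv); m=(X[:,2]>.015)&(X[:,2]<.022); c,rad=cv2.minEnclosingCircle(X[m][:,:2].astype(np.float32)); print(n,'collar',c,rad,np.median(X[m][:,2]),X[m][:,:2].mean(0))
# neighbourhood map heights
u,v=np.meshgrid(np.arange(90,300),np.arange(150,290)); uv=np.c_[u.ravel(),v.ravel()]; X=pts('top',d,uv)
m=(X[:,2]>.03)&(X[:,0]<.53)&(X[:,1]<.75)&(X[:,1]>.48); print('tray',X[m].min(0),X[m].max(0), np.percentile(X[m][:,2],[50,90,99]))
crop(p,90,150,210,140,3.8,'pics/topw.png')
E
```

```text
red
top 4 [251.5 245. ] [0.3609 0.4419 0.093 ]
top 5 [265. 249.] [0.352  0.4101 0.093 ]
top 5 [254.2 258.2] [0.3304 0.4345 0.093 ]
brass
top 7 [267.   240.71] [0.3742 0.4111 0.052 ]
top 243 [257.14 251.21] [0.3485 0.4342 0.052 ]
top 7 [264.14 263.71] [0.3187 0.4163 0.052 ]
red
side 3 [322.67 241.67] [0.3513 0.4128 0.093 ]
side 6 [311.17 248.67] [0.3597 0.4424 0.093 ]
side 9 [327.   250.89] [0.3304 0.4347 0.093 ]
top hub top (0.347003698348999, 0.430034339427948) 0.02478915825486183 0.09328181372617295
top flange (0.34740129113197327, 0.4298984706401825) 0.03701382130384445
side hub top (0.3453449606895447, 0.43235859274864197) 0.02581789158284664 0.09175123367155169
side flange (0.3453381061553955, 0.43133920431137085) 0.036545347422361374
top collar (0.45582541823387146, 0.5154624581336975) 0.01795831508934498 0.018427533605277713 [0.45574183 0.51583927]
side collar (0.45390585064888, 0.5176743268966675) 0.019051847979426384 0.016866080146609064 [0.45337205 0.5180864 ]
tray [0.25563265 0.48015103 0.03000319] [0.52991736 0.74998207 0.31733853] [0.04885403 0.10985592 0.30234373]
```

View pics/topw.png

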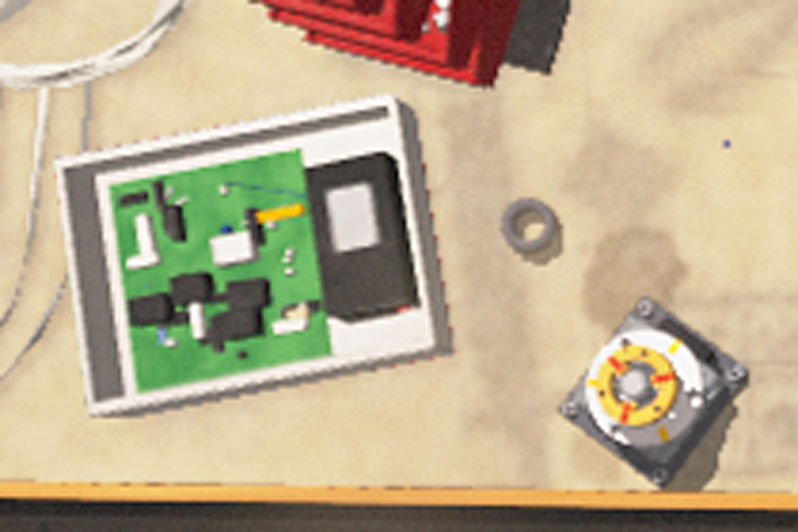

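The collar is about (0.455, 0.516) and the shaft about (0.347, 0.430). The tabs sit at about 44° (mod 120) and the keyways at about 85.5° (mod 120). The hub therefore has to turn about +41.5° about world z, which is az = -41.5° in the tool frame. The current yaw of 15.6° suits both the hub and then the collar. First I'll swing over along an arc.

Emit:
step_arm --steps '[{"x":0.0318,"y":-0.0202,"claw":0.094},{"x":0.0318,"y":-0.0202},{"x":0.0318,"y":-0.0202},{"x":0.0318,"y":-0.0202},{"x":0.0318,"y":-0.0202}]'

```text
validation failed for argument at $.st...
```

Emit:
step_arm --steps '[{"x":0.0318,"y":-0.0202},{"x":0.0318,"y":-0.0202},{"x":0.0318,"y":-0.0202},{"x":0.0318,"y":-0.0202},{"x":0.0318,"y":-0.0202}]'

```text
validation failed for argument at $.st...
```

Emit:
step_arm --steps '[{"x":0.0318,"y":-0.0202,"z":0,"ax":0,"ay":0,"az":0,"claw":0.094},{"x":0.0318,"y":-0.0202,"z":0,"ax":0,"ay":0,"az":0,"claw":0.094},{"x":0.0318,"y":-0.0202,"z":0,"ax":0,"ay":0,"az":0,"claw":0.094},{"x":0.0318,"y":-0.0202,"z":0,"ax":0,"ay":0,"az":0,"claw":0.094},{"x":0.0318,"y":-0.0202,"z":0,"ax":0,"ay":0,"az":0,"claw":0.094}]'

```text
time_s: 0.52
ee_pos: [0.2737, -0.3873, 0.2024]
eef_rot: [-3.137, 0.001, 0.264]
force: [0.7, -0.9, 0.3]
grip_width: 0.0935
```

Emit:
step_arm --steps '[{"x":0.0318,"y":-0.0202,"z":0,"ax":0,"ay":0,"az":0,"claw":0.094},{"x":0.0318,"y":-0.0202,"z":0,"ax":0,"ay":0,"az":0,"claw":0.094},{"x":0.0318,"y":-0.0202,"z":0,"ax":0,"ay":0,"az":0,"claw":0.094},{"x":0.0318,"y":-0.0202,"z":0,"ax":0,"ay":0,"az":0,"claw":0.094},{"x":0.0318,"y":-0.0202,"z":0,"ax":0,"ay":0,"az":0,"claw":0.094}]'

```text
time_s: 0.93
ee_pos: [0.4049, -0.2398, 0.2022]
eef_rot: [-3.136, 0.002, 0.262]
force: [0.2, -1.7, 0.4]
grip_width: 0.094
```

Emit:
step_arm --steps '[{"x":0.0115,"y":-0.039,"z":0,"ax":0,"ay":0,"az":0,"claw":0.094},{"x":0.0115,"y":-0.039,"z":0,"ax":0,"ay":0,"az":0,"claw":0.094},{"x":0.0115,"y":-0.039,"z":0,"ax":0,"ay":0,"az":0,"claw":0.094},{"x":0.0115,"y":-0.039,"z":0,"ax":0,"ay":0,"az":0,"claw":0.094},{"x":0.0115,"y":-0.039,"z":0,"ax":0,"ay":0,"az":0,"claw":0.094}]'

```text
time_s: 1.35
ee_pos: [0.411, -0.0315, 0.2016]
eef_rot: [-3.134, 0.004, 0.262]
force: [0.5, -0.3, 0.4]
grip_width: 0.094
```

Emit:
step_arm --steps '[{"x":0.0115,"y":-0.039,"z":0,"ax":0,"ay":0,"az":0,"claw":0.094},{"x":0.0115,"y":-0.039,"z":0,"ax":0,"ay":0,"az":0,"claw":0.094},{"x":0.0115,"y":-0.039,"z":0,"ax":0,"ay":0,"az":0,"claw":0.094},{"x":0.0115,"y":-0.039,"z":0,"ax":0,"ay":0,"az":0,"claw":0.094}]'

```text
time_s: 1.68
ee_pos: [0.4125, 0.1353, 0.2026]
eef_rot: [-3.134, 0.003, 0.262]
force: [0.7, 0.4, 1.1]
grip_width: 0.0938
```

Emit:
step_arm --steps '[{"x":0.0016,"y":-0.0377,"z":0,"ax":0,"ay":0,"az":0,"claw":0.094},{"x":0.0016,"y":-0.0377,"z":0,"ax":0,"ay":0,"az":0,"claw":0.094},{"x":0.0016,"y":-0.0377,"z":0,"ax":0,"ay":0,"az":0,"claw":0.094},{"x":0.0016,"y":-0.0377,"z":0,"ax":0,"ay":0,"az":0,"claw":0.094},{"x":0.0016,"y":-0.0377,"z":0,"ax":0,"ay":0,"az":0,"claw":0.094}]'

```text
time_s: 2.1
ee_pos: [0.3675, 0.3293, 0.2034]
eef_rot: [-3.134, 0.004, 0.262]
force: [1.9, -0.5, 0.4]
grip_width: 0.0938
```

Emit:
step_arm --steps '[{"x":0.0016,"y":-0.0377,"z":0,"ax":0,"ay":0,"az":0,"claw":0.094},{"x":0.0016,"y":-0.0377,"z":0,"ax":0,"ay":0,"az":0,"claw":0.094},{"x":0.0016,"y":-0.03,"z":0,"ax":-0.4,"ay":0,"az":0,"claw":0.094},{"x":0,"y":0,"z":0,"ax":0,"ay":0,"az":0,"claw":0.094}]'

```text
time_s: 2.43
ee_pos: [0.3395, 0.4421, 0.2025]
eef_rot: [3.141, 0.006, 0.267]
force: [-1.2, -0.2, 0.4]
grip_width: 0.0939
```

```bash
cat >> h.py <<'E'
def togo(t):
    o=ctrl.get_obs(); A=R.from_euler('xyz',o['eef_rot']); d=A.inv().apply(np.array(t)-o['ee_pos'])
    y=o['eef_rot'][2]; e=(A.inv()*R.from_euler('xyz',[np.pi,0,y])).as_rotvec(degrees=True)
    print('pos',o['ee_pos'].round(4),'rpy',o['eef_rot'].round(4),'q',o['qpos'].round(3),'t',o['time_s'],'F',o['force'].round(1),'M',o['moment'].round(2)); print('shift tool',d.round(4),'level turn deg',e.round(2))
E
python3 -c "
from h import *
togo([.347,.4302,.064])"
```

```text
pos [0.3395 0.4421 0.2025] rpy [3.1413 0.0063 0.2671] q [0.849 0.322 1.499 0.003 1.326 2.152] t 2.4333 F [-1.2 -0.2  0.4] M [-0.    0.03  0.01]
shift tool [0.005  0.0134 0.1385] level turn deg [0.02 0.36 0.  ]
```

Emit:
step_arm --steps '[{"x":0.005,"y":0.0134,"z":0.02,"ax":0,"ay":0.36,"az":0,"claw":0.094},{"x":0,"y":0,"z":0.03,"ax":0,"ay":0,"az":0,"claw":0.094},{"x":0,"y":0,"z":0.02,"ax":0,"ay":0,"az":0,"claw":0.094},{"x":0,"y":0,"z":0,"ax":0,"ay":0,"az":0,"claw":0.094}]'

```text
time_s: 2.77
ee_pos: [0.3467, 0.4316, 0.1295]
eef_rot: [3.141, -0.0, 0.272]
force: [-0.3, -1.4, -1.0]
grip_width: 0.0942
```

```bash
python3 -c "
from h import *
togo([.347,.4302,.064])
for n in ('top','side'):
    p,d=vision.camera(n); np.savez(n+'1.npz',p=p,d=d)
    c=proj(n,[.347,.4302,.093])[0].astype(int); print(n,c)
    crop(p,c[0]-50,max(0,c[1]-50),100,75,8,'pics/'+n+'1.png')
"
```

```text
pos [0.3467 0.4316 0.1295] rpy [ 3.1413e+00 -4.0000e-04  2.7190e-01] q [ 8.280e-01  3.810e-01  1.597e+00 -1.000e-03  1.163e+00  2.127e+00] t 2.7667 F [-0.3 -1.4 -1. ] M [0.01 0.03 0.03]
shift tool [-0.0001  0.0014  0.0655] level turn deg [ 0.02 -0.02 -0.  ]
top [256 251]
side [320 247]
```

View pics/side1.png

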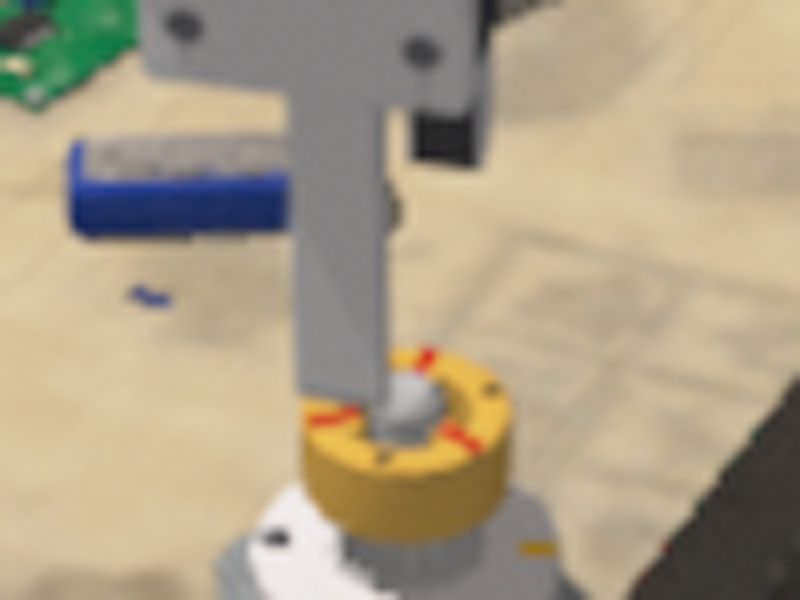

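View pics/top1.png

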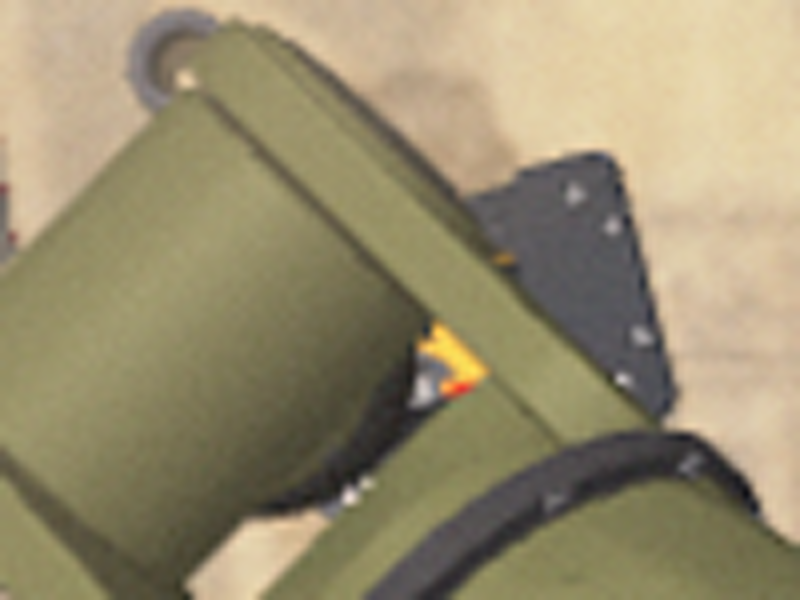

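```bash
python3 -c "
from h import *
o=ctrl.get_obs(); A=R.from_euler('xyz',o['eef_rot']).as_matrix()
for s in (-.055,-.047,.047,.055): X=o['ee_pos']+A[:,1]*s; print(s,X,(proj('side',X)-[270,197])*8)
X=[.347,.43,.1]; print((proj('side',X)-[270,197])*8)
"
```

```text
-0.055 [0.33292112 0.48570497 0.13323073] [[334.81252888 403.49310755]]
-0.047 [0.33506809 0.47799846 0.13321499] [[343.58529503 382.28110297]]
0.047 [0.36029495 0.38744698 0.13303001] [[437.80376658 154.46668088]]
0.055 [0.36244192 0.37974047 0.13301427] [[445.13763821 136.73383403]]
[[402.35597897 376.19570213]]
```

The side view matches: the near finger tip appears at about (340,390) in the crop, where (343,382) was predicted. The nose end also matches its prediction. I'll descend and grip the hub gently.

Emit:
step_arm --steps '[{"x":0,"y":0.001,"z":0.025,"ax":0,"ay":0,"az":0,"claw":0.094},{"x":0,"y":0,"z":0.025,"ax":0,"ay":0,"az":0,"claw":0.094},{"x":0,"y":0,"z":0.013,"ax":0,"ay":0,"az":0,"claw":0.094},{"x":0,"y":0,"z":0,"ax":0,"ay":0,"az":0,"claw":0.094}]'

```text
time_s: 3.2
ee_pos: [0.3513, 0.4343, 0.0759]
eef_rot: [-3.134, -0.014, 0.271]
force: [-0.6, 0.4, -0.1]
grip_width: 0.0942
```

```bash
python3 -c "
from h import *
togo([.347,.4302,.065])"
```

```text
pos [0.3513 0.4343 0.0759] rpy [-3.1336 -0.0136  0.2708] q [ 0.825  0.45   1.638 -0.     1.038  2.125] t 3.2 F [-0.6  0.4 -0.1] M [ 0.02 -0.03 -0.06]
shift tool [-0.0054  0.0029  0.0108] level turn deg [-0.46 -0.78  0.  ]
```

Emit:
step_arm --steps '[{"x":-0.0054,"y":0.0029,"z":0.0108,"ax":-0.46,"ay":-0.78,"az":0,"claw":0.094},{"x":0,"y":0,"z":0,"ax":0,"ay":0,"az":0,"claw":0.094},{"x":0,"y":0,"z":0,"ax":0,"ay":0,"az":0,"claw":0.094}]'

```text
time_s: 3.45
ee_pos: [0.3481, 0.431, 0.0684]
eef_rot: [-3.14, -0.003, 0.271]
force: [-0.1, -0.3, 0.5]
grip_width: 0.0939
```

```bash
python3 -c "
from h import *
togo([.347,.4302,.065])"
```

```text
pos [0.3481 0.431  0.0684] rpy [-3.1399e+00 -2.8000e-03  2.7050e-01] q [ 0.825  0.458  1.647 -0.     1.034  2.126] t 3.45 F [-0.1 -0.3  0.5] M [-0.02 -0.03 -0.02]
shift tool [-0.0013  0.0005  0.0034] level turn deg [-0.1  -0.16  0.  ]
```

Emit:
step_arm --steps '[{"x":-0.0015,"y":0.0005,"z":0.004,"ax":-0.1,"ay":-0.2,"az":0,"claw":0.094},{"x":0,"y":0,"z":0,"ax":0,"ay":0,"az":0,"claw":0.05},{"x":0,"y":0,"z":0,"ax":0,"ay":0,"az":0,"claw":0.04},{"x":0,"y":0,"z":0,"ax":0,"ay":0,"az":0,"claw":0.04},{"x":0,"y":0,"z":0,"ax":0,"ay":0,"az":0,"claw":0.04}]' --grip_force 10

```text
time_s: 3.87
ee_pos: [0.3476, 0.4311, 0.0671]
eef_rot: [-3.14, -0.003, 0.271]
force: [0.1, 0.3, 0.0]
grip_width: 0.0707
```

Emit:
step_arm --steps '[{"x":0,"y":0,"z":0,"ax":0,"ay":0,"az":0,"claw":0.04},{"x":0,"y":0,"z":0,"ax":0,"ay":0,"az":0,"claw":0.04},{"x":0,"y":0,"z":0,"ax":0,"ay":0,"az":0,"claw":0.04}]'

```text
time_s: 4.12
ee_pos: [0.3477, 0.4312, 0.0674]
eef_rot: [-3.139, -0.003, 0.271]
force: [0.3, -1.3, 0.6]
grip_width: 0.0505
```

```bash
python3 -c "
from h import *
togo([.347,.4302,.065])"
```

```text
pos [0.3477 0.4312 0.0674] rpy [-3.1394e+00 -3.1000e-03  2.7070e-01] q [0.826 0.458 1.648 0.    1.031 2.126] t 4.1167 F [ 0.3 -1.3  0.6] M [-0.29 -0.11  0.05]
shift tool [-0.0009  0.0008  0.0024] level turn deg [-0.13 -0.18  0.  ]
```

Emit:
step_arm --steps '[{"x":0,"y":0,"z":0,"ax":0,"ay":0,"az":0,"claw":0.04},{"x":0,"y":0,"z":0,"ax":0,"ay":0,"az":0,"claw":0.04},{"x":0,"y":0,"z":0,"ax":0,"ay":0,"az":-4,"claw":0.04},{"x":0,"y":0,"z":0,"ax":0,"ay":0,"az":-6,"claw":0.04},{"x":0,"y":0,"z":0,"ax":0,"ay":0,"az":-6,"claw":0.04}]'

```text
time_s: 4.53
ee_pos: [0.3475, 0.4313, 0.0674]
eef_rot: [-3.14, -0.003, 0.556]
force: [-0.2, -0.3, 0.7]
grip_width: 0.0496
```

Emit:
step_arm --steps '[{"x":0,"y":0,"z":0,"ax":0,"ay":0,"az":-6,"claw":0.04},{"x":0,"y":0,"z":0,"ax":0,"ay":0,"az":-6,"claw":0.04},{"x":0,"y":0,"z":0,"ax":0,"ay":0,"az":-6,"claw":0.04}]'

```text
time_s: 4.78
ee_pos: [0.3473, 0.4312, 0.067]
eef_rot: [-3.141, -0.003, 0.886]
force: [-0.4, 0.4, -1.4]
grip_width: 0.0496
```

```bash
python3 -c "
from h import *
togo([.347,.4302,.065])
p,d=vision.camera('side');crop(p,270,180,100,100,6,'pics/side2.png')"
```

```text
pos [0.3473 0.4312 0.067 ] rpy [-3.141e+00 -2.900e-03  8.862e-01] q [8.260e-01 4.590e-01 1.648e+00 1.000e-03 1.032e+00 1.510e+00] t 4.7833 F [-0.4  0.4 -1.4] M [-0.03 -0.06  0.07]
shift tool [-0.0009  0.0004  0.002 ] level turn deg [-0.03 -0.16  0.  ]
```

View pics/side2.png

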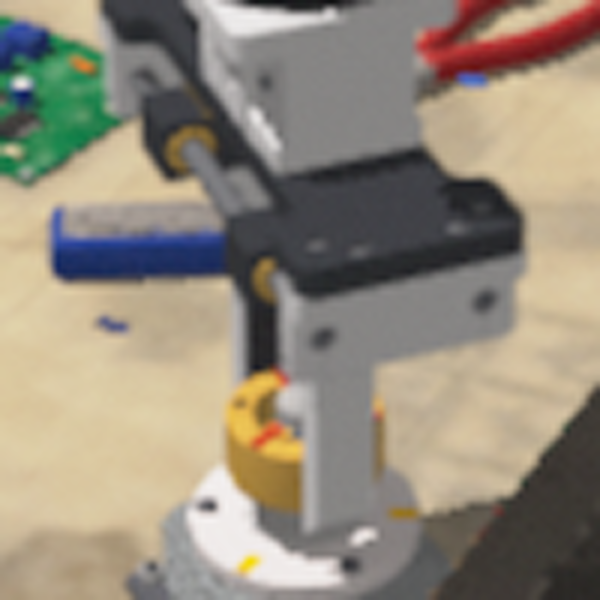

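The hub is turning with the grip: the red mark at (268,435) is moving towards the yellow mark at (247,565). I'll finish the turn.

Emit:
step_arm --steps '[{"x":0,"y":0,"z":0,"ax":0,"ay":0,"az":-4.5,"claw":0.04},{"x":0,"y":0,"z":0,"ax":0,"ay":0,"az":0,"claw":0.04}]'

```text
time_s: 5.0
ee_pos: [0.347, 0.4309, 0.0664]
eef_rot: [-3.141, -0.002, 0.973]
force: [-1.3, -0.6, -4.2]
grip_width: 0.0497
```

```bash
python3 -c "
from h import *
togo([.347,.4302,.065])
p,d=vision.camera('side');np.savez('side3.npz',p=p,d=d);crop(p,295,230,60,50,10,'pics/side3.png')"
```

```text
pos [0.347  0.4309 0.0664] rpy [-3.141e+00 -1.700e-03  9.726e-01] q [8.260e-01 4.600e-01 1.649e+00 1.000e-03 1.032e+00 1.424e+00] t 5.0 F [-1.3 -0.6 -4.2] M [-0.03 -0.05 -0.  ]
shift tool [-0.0005  0.0004  0.0014] level turn deg [-0.03 -0.1   0.  ]
```

View pics/side3.png

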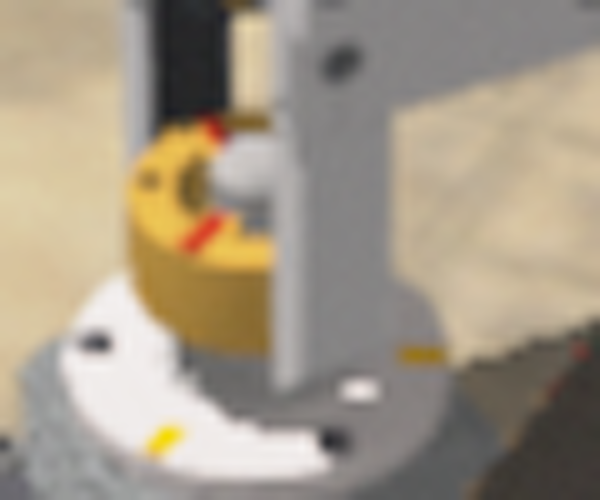

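```bash
python3 -c "
from h import *
f=lambda x,y:[295+(x+.5)/10-.5,230+(y+.5)/10-.5]
for c in ([.347,.430],[.3465,.431],[.346,.4315]):
  for uv,z in ((f(205,233),.093),(f(217,130),.093),(f(163,440),.052),(f(424,355),.052)):
    X=plane('side',uv,z)[0]; v=X[:2]-c; print(X.round(4),np.degrees(np.arctan2(v[1],v[0])).round(1)%120, np.hypot(*v).round(4))
  print()
"
```

```text
[0.347  0.4503 0.093 ] 90.0 0.0203
[0.3607 0.421  0.093 ] 86.7 0.0164
[0.3499 0.4624 0.052 ] 84.9 0.0326
[0.3185 0.417  0.052 ] 84.5 0.0314

[0.347  0.4503 0.093 ] 88.5 0.0193
[0.3607 0.421  0.093 ] 84.9 0.0174
[0.3499 0.4624 0.052 ] 83.9 0.0316
[0.3185 0.417  0.052 ] 86.5 0.0313

[0.347  0.4503 0.093 ] 86.9 0.0188
[0.3607 0.421  0.093 ] 84.5 0.0181
[0.3499 0.4624 0.052 ] 82.9 0.0312
[0.3185 0.417  0.052 ] 87.80000000000001 0.0311
```

Tabs at about 86–88° against keyways at about 85°, so they are aligned. I'll release the hub.

Emit:
step_arm --steps '[{"x":0,"y":0,"z":0,"ax":0,"ay":0,"az":0,"claw":0.094},{"x":0,"y":0,"z":0,"ax":0,"ay":0,"az":0,"claw":0.094},{"x":0,"y":0,"z":0,"ax":0,"ay":0,"az":0,"claw":0.094},{"x":0,"y":0,"z":0,"ax":0,"ay":0,"az":0,"claw":0.094}]'

```text
time_s: 5.38
ee_pos: [0.3472, 0.4311, 0.0668]
eef_rot: [-3.141, -0.002, 0.956]
force: [0.4, -0.5, 0.4]
grip_width: 0.0729
```

```bash
python3 -c "
from h import *
togo([.347,.4302,.065])
p,d=vision.camera('side');np.savez('side4.npz',p=p,d=d);crop(p,295,230,60,50,10,'pics/side4.png')"
```

```text
pos [0.3472 0.4311 0.0668] rpy [-3.1411e+00 -2.5000e-03  9.5570e-01] q [8.260e-01 4.590e-01 1.648e+00 1.000e-03 1.031e+00 1.441e+00] t 5.3833 F [ 0.4 -0.5  0.4] M [-0.04  0.01  0.02]
shift tool [-0.0009  0.0003  0.0018] level turn deg [-0.03 -0.14  0.  ]
```

View pics/side4.png

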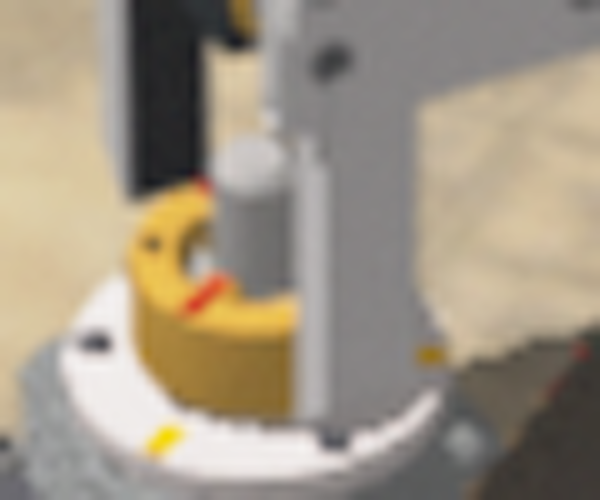

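The hub has dropped: the nose now stands well out and the tab mark (207,293) faces the yellow mark (165,440). Now up and over to the collar.

Emit:
step_arm --steps '[{"x":0,"y":0,"z":0,"ax":0,"ay":0,"az":0,"claw":0.094},{"x":0,"y":0,"z":-0.02,"ax":0,"ay":0,"az":0,"claw":0.094},{"x":0,"y":0,"z":-0.04,"ax":0,"ay":0,"az":0,"claw":0.07},{"x":0,"y":0,"z":-0.03,"ax":0,"ay":0,"az":0,"claw":0.07},{"x":0,"y":0,"z":0,"ax":0,"ay":0,"az":0,"claw":0.07}]'

```text
time_s: 5.85
ee_pos: [0.3464, 0.43, 0.1586]
eef_rot: [-3.141, 0.002, 0.953]
force: [0.3, 0.7, 1.4]
grip_width: 0.0771
```

```bash
python3 -c "
from h import *
togo([.455,.5162,.13])"
```

```text
pos [0.3464 0.43   0.1586] rpy [-3.1405e+00  2.1000e-03  9.5320e-01] q [8.260e-01 3.480e-01 1.570e+00 1.000e-03 1.226e+00 1.443e+00] t 5.85 F [0.3 0.7 1.4] M [ 0.02 -0.06 -0.02]
shift tool [0.1332 0.0387 0.0283] level turn deg [-0.06  0.12 -0.  ]
```

Emit:
step_arm --steps '[{"x":0.0335,"y":0.0098,"z":0.005,"ax":0,"ay":0,"az":0,"claw":0.07},{"x":0.0335,"y":0.0098,"z":0.008,"ax":0,"ay":0,"az":0,"claw":0.07},{"x":0.0335,"y":0.0098,"z":0.01,"ax":0,"ay":0,"az":0,"claw":0.07},{"x":0.0335,"y":0.0098,"z":0.01,"ax":0,"ay":0,"az":0,"claw":0.07},{"x":0,"y":0,"z":0,"ax":0,"ay":0,"az":0,"claw":0.07}]'

```text
time_s: 6.27
ee_pos: [0.459, 0.5191, 0.1232]
eef_rot: [-3.141, 0.001, 0.952]
force: [-0.2, -0.1, -0.7]
grip_width: 0.0702
```

```bash
python3 -c "
from h import *
togo([.455,.5162,.05])
for n in ('top','side'):
    p,d=vision.camera(n); np.savez(n+'5.npz',p=p,d=d); crop(p,*((200,180,100,75) if n=='top' else (220,220,120,90)),6,'pics/'+n+'5.png')
u,v=np.meshgrid(np.arange(300,345),np.arange(235,275)); uv=np.c_[u.ravel(),v.ravel()]; X=pts('side',d,uv)
for a,b in ((.071,.083),(.094,.103)):
    m=(X[:,2]>a)&(X[:,2]<b); print(m.sum(),cv2.minEnclosingCircle(X[m][:,:2].astype(np.float32)),np.median(X[m],0))
"
```

```text
pos [0.459  0.5191 0.1232] rpy [-3.1406e+00  1.0000e-03  9.5210e-01] q [7.940e-01 6.900e-01 1.140e+00 1.000e-03 1.312e+00 1.412e+00] t 6.2667 F [-0.2 -0.1 -0.7] M [-0.04 -0.05  0.01]
shift tool [-0.0046 -0.0015  0.0732] level turn deg [-0.06  0.06 -0.  ]
284 ((0.3445061147212982, 0.4335830509662628), 0.02567276358604431) [0.33977838 0.4382548  0.07577681]
48 ((0.3448496162891388, 0.4330620765686035), 0.008689306676387787) [0.34378151 0.43341677 0.09726655]
```

View pics/side5.png

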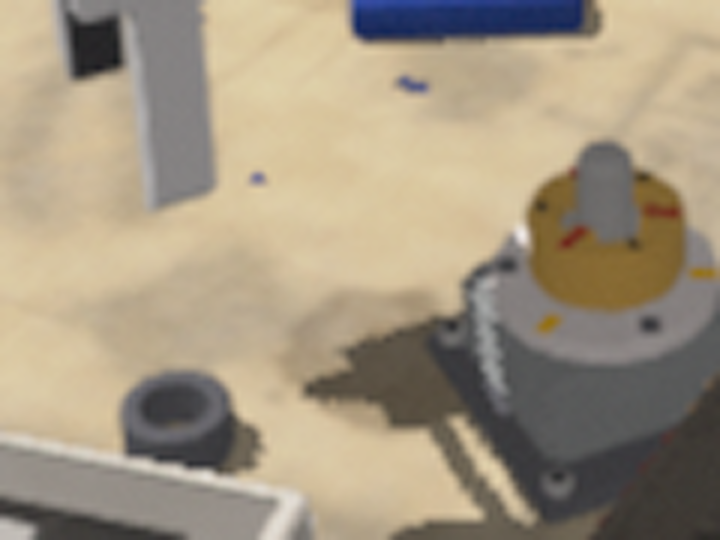

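View pics/top5.png

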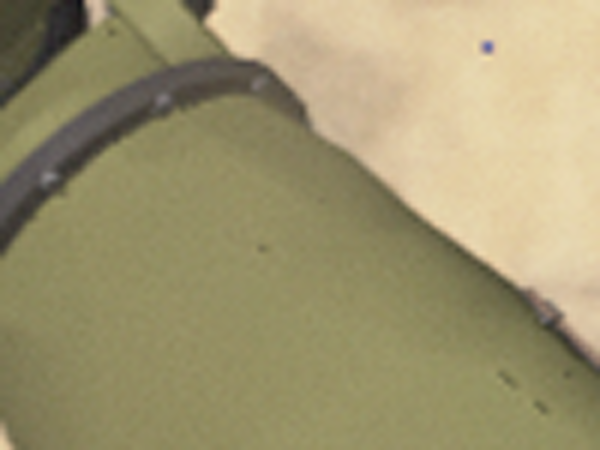

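The hub is home and level: its top reads 0.0758, and the side camera's earlier bias of about -1.3 mm puts it at 0.077. Now down to the collar.

Emit:
step_arm --steps '[{"x":-0.0046,"y":-0.0015,"z":0.03,"ax":0,"ay":0,"az":0,"claw":0.07},{"x":0,"y":0,"z":0.03,"ax":0,"ay":0,"az":0,"claw":0.07},{"x":0,"y":0,"z":0.02,"ax":0,"ay":0,"az":0,"claw":0.07},{"x":0,"y":0,"z":0,"ax":0,"ay":0,"az":0,"claw":0.07},{"x":0,"y":0,"z":0,"ax":0,"ay":0,"az":0,"claw":0.07}]'

```text
time_s: 6.78
ee_pos: [0.4504, 0.5145, 0.0503]
eef_rot: [3.141, -0.009, 0.953]
force: [0.4, -0.4, 0.9]
grip_width: 0.0699
```

```bash
python3 -c "
from h import *
togo([.455,.5162,.004])"
```

```text
pos [0.4504 0.5145 0.0503] rpy [ 3.1413 -0.0091  0.953 ] q [7.980e-01 7.380e-01 1.239e+00 1.000e-03 1.156e+00 1.415e+00] t 6.7833 F [ 0.4 -0.4  0.9] M [-0.02 -0.06  0.02]
shift tool [0.0036 0.0028 0.0463] level turn deg [ 0.02 -0.52 -0.  ]
```

Emit:
step_arm --steps '[{"x":0.0036,"y":0.0028,"z":0.012,"ax":0,"ay":-0.5,"az":0,"claw":0.07},{"x":0,"y":0,"z":0.012,"ax":0,"ay":0,"az":0,"claw":0.07},{"x":0,"y":0,"z":0.01,"ax":0,"ay":0,"az":0,"claw":0.07},{"x":0,"y":0,"z":0,"ax":0,"ay":0,"az":0,"claw":0.07}]'

```text
time_s: 7.12
ee_pos: [0.456, 0.5173, 0.0197]
eef_rot: [3.14, -0.007, 0.953]
force: [-0.7, -0.1, -0.4]
grip_width: 0.0701
```

```bash
python3 -c "
from h import *
togo([.455,.5162,.004])"
```

```text
pos [0.456  0.5173 0.0197] rpy [ 3.1401 -0.007   0.9533] q [ 0.795  0.788  1.229 -0.     1.117  1.413] t 7.1167 F [-0.7 -0.1 -0.4] M [-0.04  0.05 -0.03]
shift tool [-0.0016 -0.0002  0.0156] level turn deg [ 0.08 -0.4  -0.  ]
```

Emit:
step_arm --steps '[{"x":-0.0016,"y":0,"z":0.008,"ax":0.1,"ay":-0.5,"az":0,"claw":0.07},{"x":0,"y":0,"z":0.004,"ax":0,"ay":0,"az":0,"claw":0.07},{"x":0,"y":0,"z":0,"ax":0,"ay":0,"az":0,"claw":0.07},{"x":0,"y":0,"z":0,"ax":0,"ay":0,"az":0,"claw":0.07}]'

```text
time_s: 7.45
ee_pos: [0.4552, 0.516, 0.0065]
eef_rot: [-3.141, 0.002, 0.953]
force: [-0.0, 0.2, -0.9]
grip_width: 0.07
```

```bash
python3 -c "
from h import *
togo([.455,.5162,.004])"
```

```text
pos [0.4552 0.516  0.0065] rpy [-3.1411e+00  2.4000e-03  9.5310e-01] q [0.795 0.807 1.23  0.    1.108 1.412] t 7.45 F [-0.   0.2 -0.9] M [ 0.01 -0.04 -0.01]
shift tool [ 0.     -0.0003  0.0025] level turn deg [-0.03  0.14 -0.  ]
```

Emit:
step_arm --steps '[{"x":0,"y":0,"z":0.0025,"ax":0,"ay":0.1,"az":0,"claw":0.05},{"x":0,"y":0,"z":0,"ax":0,"ay":0,"az":0,"claw":0.03},{"x":0,"y":0,"z":0,"ax":0,"ay":0,"az":0,"claw":0.03},{"x":0,"y":0,"z":0,"ax":0,"ay":0,"az":0,"claw":0.03},{"x":0,"y":0,"z":0,"ax":0,"ay":0,"az":0,"claw":0.03}]' --grip_force 15

```text
time_s: 7.87
ee_pos: [0.4555, 0.5164, 0.0048]
eef_rot: [-3.141, -0.001, 0.953]
force: [0.1, -0.7, -0.5]
grip_width: 0.0401
```

Emit:
step_arm --steps '[{"x":0,"y":0,"z":0,"ax":0,"ay":0,"az":0,"claw":0.03},{"x":0,"y":0,"z":0,"ax":0,"ay":0,"az":0,"claw":0.03},{"x":0,"y":0,"z":0,"ax":0,"ay":0,"az":0,"claw":0.03}]'

```text
time_s: 8.12
ee_pos: [0.4556, 0.5164, 0.005]
eef_rot: [-3.141, -0.001, 0.953]
force: [0.3, -0.9, -0.7]
grip_width: 0.0355
```

```bash
python3 -c "
from h import *
togo([.455,.5162,.13])"
```

```text
pos [0.4556 0.5164 0.005 ] rpy [-3.1414e+00 -1.3000e-03  9.5320e-01] q [0.795 0.808 1.232 0.    1.101 1.412] t 8.1167 F [ 0.3 -0.9 -0.7] M [-0.05 -0.07 -0.02]
shift tool [-0.0004 -0.0003 -0.125 ] level turn deg [-0.01 -0.07  0.  ]
```

Gripped at 35.5 mm. I'll lift it and check.

Emit:
step_arm --steps '[{"x":0,"y":0,"z":0,"ax":0,"ay":0,"az":0,"claw":0.03},{"x":0,"y":0,"z":-0.03,"ax":0,"ay":0,"az":0,"claw":0.03},{"x":0,"y":0,"z":-0.04,"ax":0,"ay":0,"az":0,"claw":0.03},{"x":0,"y":0,"z":-0.04,"ax":0,"ay":0,"az":0,"claw":0.03},{"x":0,"y":0,"z":-0.02,"ax":0,"ay":0,"az":0,"claw":0.03}]'

```text
time_s: 8.53
ee_pos: [0.4533, 0.514, 0.1323]
eef_rot: [-3.139, 0.012, 0.953]
force: [-0.2, -0.7, -0.8]
grip_width: 0.0354
```

```bash
python3 -c "
from h import *
togo([.347,.4308,.135])
p,d=vision.camera('side');crop(p,200,200,150,110,5,'pics/side6.png')"
```

```text
pos [0.4533 0.514  0.1323] rpy [-3.1393  0.0117  0.9531] q [0.794 0.672 1.148 0.    1.333 1.412] t 8.5333 F [-0.2 -0.7 -0.8] M [-0.05 -0.07  0.  ]
shift tool [-0.1294 -0.0385 -0.0011] level turn deg [-0.13  0.67 -0.  ]
```

View pics/side6.png

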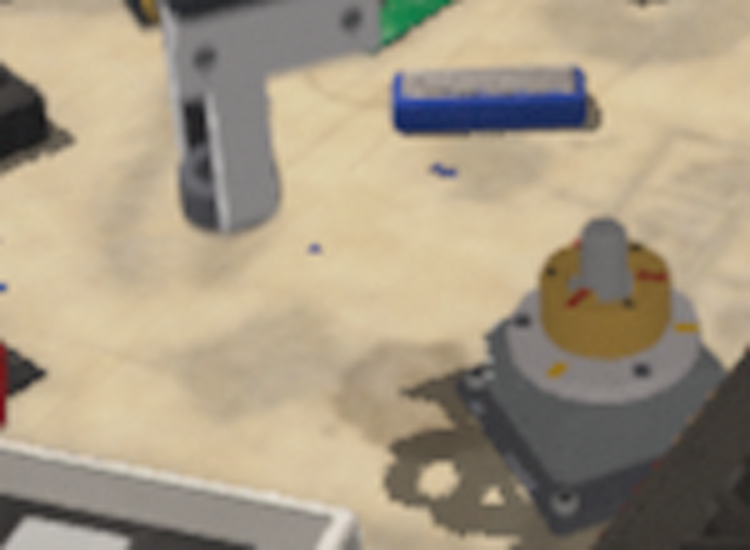

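The collar is held level at (230,195). I'll move over the shaft.

Emit:
step_arm --steps '[{"x":-0.031,"y":-0.0095,"z":-0.002,"ax":0,"ay":0.6,"az":0,"claw":0.03},{"x":-0.031,"y":-0.0095,"z":-0.002,"ax":0,"ay":0,"az":0,"claw":0.03},{"x":-0.031,"y":-0.0095,"z":0,"ax":0,"ay":0,"az":0,"claw":0.03},{"x":-0.025,"y":-0.007,"z":0,"ax":0,"ay":0,"az":0,"claw":0.03},{"x":0,"y":0,"z":0,"ax":0,"ay":0,"az":0,"claw":0.03}]'

```text
time_s: 9.0
ee_pos: [0.3534, 0.436, 0.1373]
eef_rot: [-3.14, -0.003, 0.952]
force: [0.8, -0.2, 0.7]
grip_width: 0.0355
```

```bash
python3 -c "
from h import *
togo([.347,.4308,.12])"
```

```text
pos [0.3534 0.436  0.1373] rpy [-3.1399e+00 -3.1000e-03  9.5220e-01] q [0.823 0.387 1.57  0.002 1.182 1.441] t 9.0 F [ 0.8 -0.2  0.7] M [-0.04  0.05 -0.02]
shift tool [-0.0081 -0.0022  0.0172] level turn deg [-0.1  -0.18  0.  ]
```

Emit:
step_arm --steps '[{"x":-0.0081,"y":-0.0022,"z":0.01,"ax":-0.1,"ay":-0.2,"az":0,"claw":0.03},{"x":0,"y":0,"z":0.007,"ax":0,"ay":0,"az":0,"claw":0.03},{"x":0,"y":0,"z":0,"ax":0,"ay":0,"az":0,"claw":0.03},{"x":0,"y":0,"z":0,"ax":0,"ay":0,"az":0,"claw":0.03}]'

```text
time_s: 9.33
ee_pos: [0.3471, 0.4311, 0.1203]
eef_rot: [3.141, -0.002, 0.953]
force: [0.4, 0.3, -0.0]
grip_width: 0.0352
```

```bash
python3 -c "
from h import *
togo([.347,.4308,.11])
p,d=vision.camera('side');crop(p,290,215,60,50,12,'pics/side7.png')
togo([.347,.4308,.11])"
```

```text
pos [0.3471 0.4311 0.1203] rpy [ 3.1412e+00 -1.7000e-03  9.5270e-01] q [ 0.827  0.39   1.608 -0.     1.142  1.445] t 9.3333 F [ 0.4  0.3 -0. ] M [-0.02 -0.05  0.  ]
shift tool [-0.0003  0.0001  0.0103] level turn deg [ 0.02 -0.1  -0.  ]
pos [0.3472 0.4311 0.1203] rpy [ 3.1412e+00 -1.7000e-03  9.5260e-01] q [ 0.827  0.39   1.607 -0.     1.142  1.445] t 9.3833 F [ 0.2  0.5 -1.1] M [-0.11 -0.08  0.03]
shift tool [-0.0004 -0.      0.0103] level turn deg [ 0.02 -0.1  -0.  ]
```

View pics/side7.png

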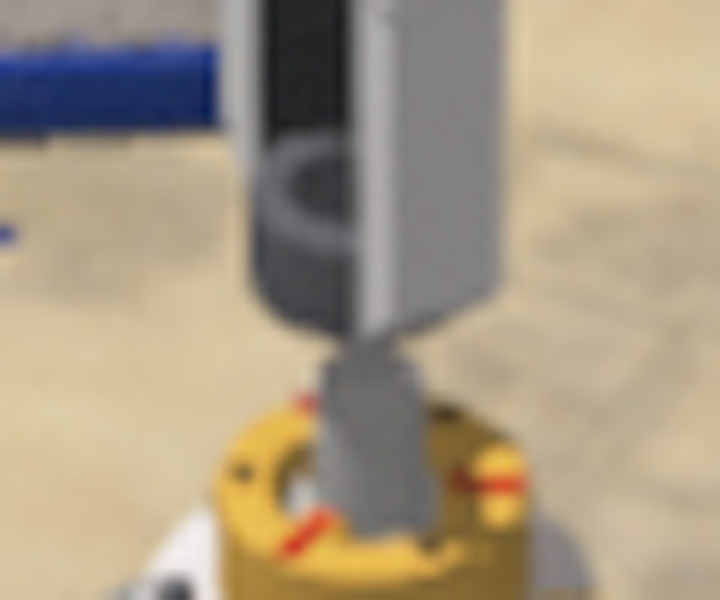

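The collar's axis (about x = 360 at y = 235) matches the nose axis extended up (about x = 363), so it is in line. I'll lower it in small steps.

Emit:
step_arm --steps '[{"x":-0.0004,"y":0,"z":0.008,"ax":0,"ay":0,"az":0,"claw":0.03},{"x":0,"y":0,"z":0.007,"ax":0,"ay":0,"az":0,"claw":0.03},{"x":0,"y":0,"z":0,"ax":0,"ay":0,"az":0,"claw":0.03},{"x":0,"y":0,"z":0,"ax":0,"ay":0,"az":0,"claw":0.03}]'

```text
time_s: 9.72
ee_pos: [0.3483, 0.4316, 0.1035]
eef_rot: [3.141, -0.002, 0.952]
force: [-0.2, -0.4, -0.3]
grip_width: 0.0351
```

```bash
python3 -c "
from h import *
togo([.347,.4308,.085])"
```

```text
pos [0.3483 0.4316 0.1035] rpy [ 3.1412e+00 -1.9000e-03  9.5200e-01] q [ 0.826  0.413  1.619 -0.     1.108  1.445] t 9.7167 F [-0.2 -0.4 -0.3] M [-0.01 -0.05 -0.05]
shift tool [-0.0014 -0.0006  0.0185] level turn deg [ 0.02 -0.11 -0.  ]
```

Emit:
step_arm --steps '[{"x":-0.0014,"y":-0.0006,"z":0,"ax":0,"ay":-0.1,"az":0,"claw":0.03},{"x":-0.0005,"y":0,"z":0.006,"ax":0,"ay":0,"az":0,"claw":0.03},{"x":-0.0005,"y":0,"z":0.006,"ax":0,"ay":0,"az":0,"claw":0.03},{"x":0,"y":0,"z":0,"ax":0,"ay":0,"az":0,"claw":0.03},{"x":0,"y":0,"z":0,"ax":0,"ay":0,"az":0,"claw":0.03}]'

```text
time_s: 10.13
ee_pos: [0.3463, 0.4299, 0.0902]
eef_rot: [3.141, 0.0, 0.952]
force: [-0.8, 0.4, -0.6]
grip_width: 0.0354
```

```bash
python3 -c "
from h import *
togo([.347,.4308,.083])"
```

```text
pos [0.3463 0.4299 0.0902] rpy [3.1412 0.     0.952 ] q [ 0.826  0.426  1.635 -0.     1.081  1.445] t 10.1333 F [-0.8  0.4 -0.6] M [-0.1  -0.04 -0.03]
shift tool [ 0.0011 -0.      0.0072] level turn deg [0.02 0.   0.  ]
```

Emit:
step_arm --steps '[{"x":0.0008,"y":0,"z":0.004,"ax":0,"ay":0,"az":0,"claw":0.03},{"x":0,"y":0,"z":0.001,"ax":0,"ay":0,"az":0,"claw":0.03},{"x":0,"y":0,"z":0,"ax":0,"ay":0,"az":0,"claw":0.03}]'

```text
time_s: 10.38
ee_pos: [0.3469, 0.4306, 0.0847]
eef_rot: [3.141, -0.0, 0.952]
force: [0.5, 0.8, -1.2]
grip_width: 0.0354
```

```bash
python3 -c "
from h import *
togo([.347,.4308,.083])
p,d=vision.camera('side');crop(p,290,215,60,50,12,'pics/side8.png')"
```

```text
pos [0.3469 0.4306 0.0847] rpy [ 3.1412e+00 -2.0000e-04  9.5200e-01] q [ 0.827  0.435  1.636 -0.     1.07   1.446] t 10.3833 F [ 0.5  0.8 -1.2] M [-0.03  0.01  0.01]
shift tool [ 0.0002 -0.      0.0017] level turn deg [ 0.02 -0.01 -0.  ]
```

View pics/side8.png

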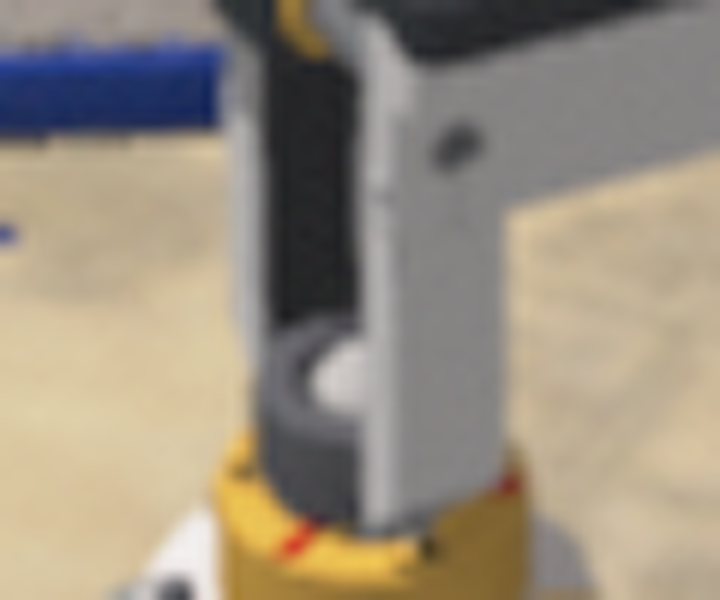

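The nose (340,375) shows through the collar's bore and the collar is just above the hub. I'll lower it 2 mm and release.

Emit:
step_arm --steps '[{"x":0,"y":0,"z":0.0015,"ax":0,"ay":0,"az":0,"claw":0.03},{"x":0,"y":0,"z":0,"ax":0,"ay":0,"az":0,"claw":0.03},{"x":0,"y":0,"z":0,"ax":0,"ay":0,"az":0,"claw":0.06},{"x":0,"y":0,"z":0,"ax":0,"ay":0,"az":0,"claw":0.06},{"x":0,"y":0,"z":0,"ax":0,"ay":0,"az":0,"claw":0.06}]'

```text
time_s: 10.85
ee_pos: [0.3471, 0.4309, 0.0837]
eef_rot: [3.141, -0.001, 0.952]
force: [-0.5, 0.4, -0.2]
grip_width: 0.0519
```

Emit:
step_arm --steps '[{"x":0,"y":0,"z":0,"ax":0,"ay":0,"az":0,"claw":0.07},{"x":0,"y":0,"z":-0.005,"ax":0,"ay":0,"az":0,"claw":0.07},{"x":0,"y":0,"z":-0.02,"ax":0,"ay":0,"az":0,"claw":0.07}]'

```text
time_s: 11.1
ee_pos: [0.346, 0.4297, 0.1065]
eef_rot: [-3.141, 0.004, 0.952]
force: [-1.0, -0.2, -0.5]
grip_width: 0.0691
```

```bash
python3 -c "
from h import *
togo([.347,.4308,.083])
p,d=vision.camera('side');crop(p,290,215,60,50,12,'pics/side9.png')"
```

```text
pos [0.346  0.4297 0.1065] rpy [-3.1414  0.0041  0.9519] q [ 0.827  0.407  1.62  -0.     1.119  1.446] t 11.1 F [-1.  -0.2 -0.5] M [-0.06 -0.01 -0.02]
shift tool [0.0015 0.0001 0.0235] level turn deg [-0.01  0.24 -0.  ]
```

View pics/side9.png

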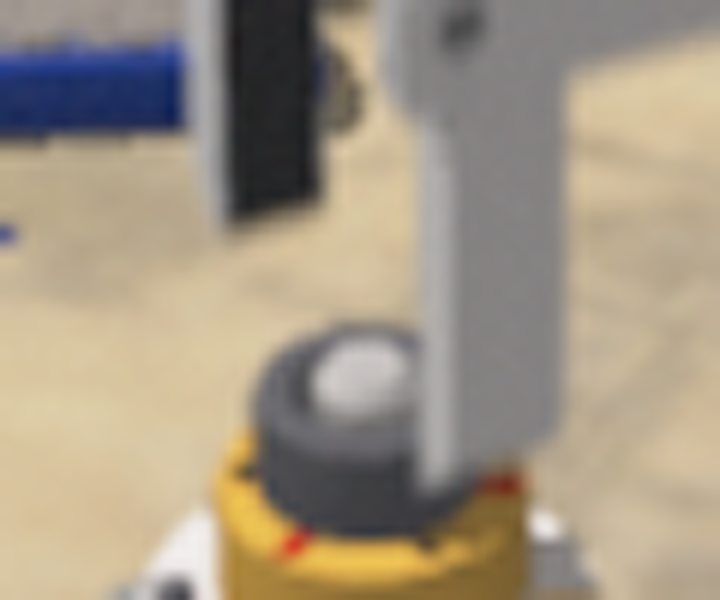

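The collar lies flat on the hub. I'll raise the arm clear and check the heights.

Emit:
step_arm --steps '[{"x":0,"y":0,"z":-0.03,"ax":0,"ay":0,"az":0,"claw":0.07},{"x":0,"y":0,"z":-0.03,"ax":0,"ay":0,"az":0,"claw":0.07},{"x":0,"y":0,"z":-0.03,"ax":0,"ay":0,"az":0,"claw":0.07},{"x":0,"y":0.03,"z":0,"ax":0,"ay":0,"az":0,"claw":0.07},{"x":0,"y":0.03,"z":0,"ax":0,"ay":0,"az":0,"claw":0.07}]'

```text
time_s: 11.57
ee_pos: [0.3945, 0.3983, 0.209]
eef_rot: [3.14, -0.007, 0.958]
force: [-0.1, 0.8, -1.1]
grip_width: 0.0699
```

Emit:
step_arm --steps '[{"x":0,"y":0.04,"z":0,"ax":0,"ay":0,"az":0,"claw":0.07},{"x":0,"y":0.04,"z":0,"ax":0,"ay":0,"az":0,"claw":0.07},{"x":0,"y":0.04,"z":0,"ax":0,"ay":0,"az":0,"claw":0.07},{"x":0,"y":0.02,"z":0,"ax":0,"ay":0,"az":0,"claw":0.07},{"x":0,"y":0,"z":0,"ax":0,"ay":0,"az":0,"claw":0.07}]'

```text
time_s: 11.98
ee_pos: [0.5172, 0.3118, 0.2127]
eef_rot: [3.137, -0.014, 0.957]
force: [-0.2, 0.2, -0.6]
grip_width: 0.07
```

```bash
python3 -c "
from h import *
togo([.347,.4308,.083])
pt,dt=vision.camera('top');crop(pt,190,160,260,130,3,'pics/top10.png')
p,d=vision.camera('side');crop(p,240,160,160,120,5,'pics/side10.png')
for n,D,b in (('side',d,(295,225,345,275)),('top',dt,(240,235,280,275))):
  u,v=np.meshgrid(np.arange(b[0],b[2]),np.arange(b[1],b[3])); uv=np.c_[u.ravel(),v.ravel()]; X=pts(n,D,uv)
  r=np.hypot(X[:,0]-.3465,X[:,1]-.431)
  for nm,a,c,lo in (('nose',0,.006,.09),('collar',.0125,.0165,.085),('hub',.0205,.0235,.07)):
    m=(r>a)&(r<c)&(X[:,2]>lo); print(n,nm,m.sum(),np.percentile(X[m][:,2],[10,50,90]).round(4) if m.any() else '')
    if m.sum()>8: print('  plane tilt',np.linalg.lstsq(np.c_[X[m][:,:2],np.ones(m.sum())],X[m][:,2],rcond=None)[0][:2].round(3))
"
```

```text
pos [0.5172 0.3118 0.2127] rpy [ 3.137  -0.0139  0.9572] q [0.481 0.407 1.36  0.002 1.36  1.094] t 11.9833 F [-0.2  0.2 -0.6] M [-0.01  0.02  0.  ]
shift tool [-0.0026 -0.2083  0.1288] level turn deg [ 0.26 -0.8  -0.  ]
side nose 18 [0.0968 0.0977 0.099 ]
  plane tilt [-0.036 -0.131]
side collar 56 [0.092  0.0937 0.0951]
  plane tilt [ 0.018 -0.036]
side hub 58 [0.0742 0.0759 0.0774]
  plane tilt [-0.024 -0.001]
top nose 20 [0.0972 0.0994 0.1019]
  plane tilt [0.288 0.073]
top collar 63 [0.0924 0.0947 0.0979]
  plane tilt [-0.004 -0.031]
top hub 72 [0.0748 0.0772 0.0804]
  plane tilt [0.017 0.002]
```

View pics/side10.png

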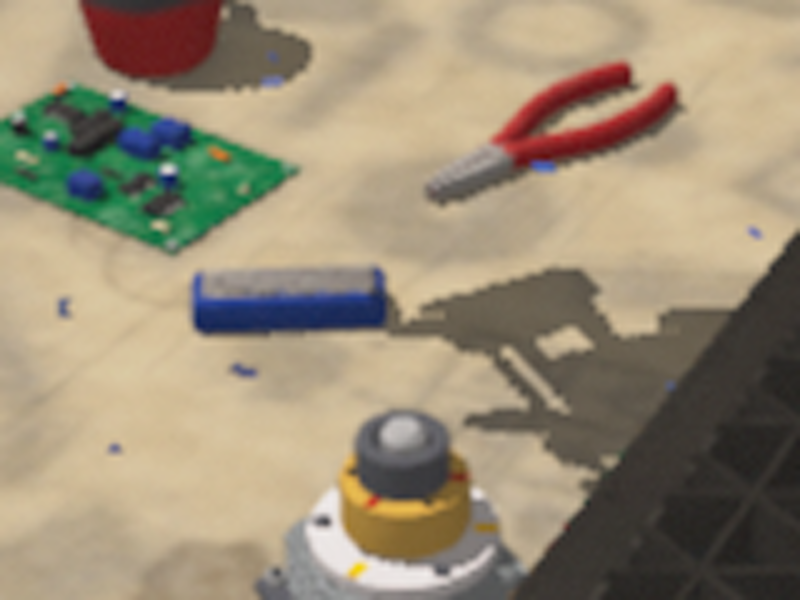

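View pics/top10.png

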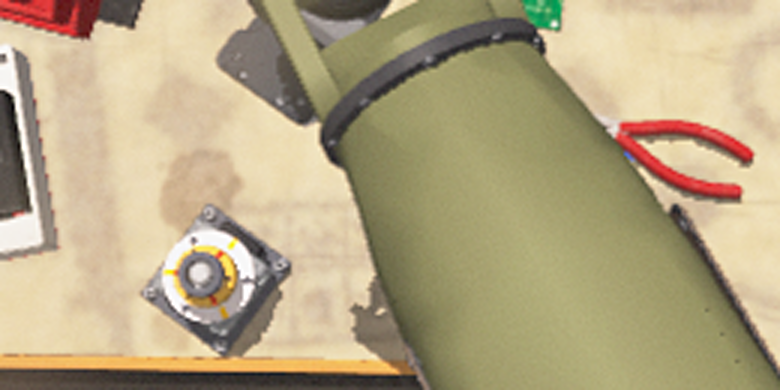

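Top camera heights: hub top 0.0772 (expected 0.077), collar top 0.0947 (0.095) and nose end 0.0994 (0.099). The hex keys and cutters look untouched and the arm is clear, so I'm handing in.

```bash
python3 -c "
from station import ticket
print(ticket.hand_in())"
```

```text
the job is handed in; nothing more can be done
None
```

The hub is home in its keyways, the collar lies flat on it, and the job is handed in (about 12 s of the 48 s used). I gripped the hub and turned it about +40° so the tabs lined up with the yellow marks. When I let go it dropped home. I then picked up the collar, lowered it over the nose, released it and moved the arm clear.

**Heights:** the top camera, read after release, agrees with what was expected:

| Part | Measured (mm) | Expected (mm) |
|---|---|---|
| Hub top | 77.2 | 77 |
| Collar top | 94.7 | 95 |
| Nose end | 99.4 | 99 |

- **Side camera:** it reads about 1.3 mm lower throughout, the same bias it showed before I moved anything.
- **Levelness:** fits to the collar and hub tops gave slopes of up to about 2°, which I put down to depth noise. The pictures show both parts flat.
- **Forces:** the largest I saw between moves was about 4 N.
- **Bystanders:** the hex keys and cutters look untouched in the last pictures; I did not re-measure their positions.

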